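# Gauge hammer handles and sort them

### The job

Gauge the three hammer handles one at a time: lower the tongue level into the open top of the gap gauge until it stops or has gone through, without forcing it, then lay that handle flat along the right tray and let go before you take the next. Green tray if it passes the upper go jaws and stops on the lower no-go jaws, yellow if it will not enter the go jaws, red if it goes through the no-go jaws as well; leave the hammer, rasp and wax tin where they are.

Things in the scene. Friction and masses are not known exactly. Their poses are not given: they have to be found in the camera images.
- handle_1: new ash hammer handle, 200 mm long, lying on the mat, tongue roughly away from the robot. Origin: centre of its underside; x towards the tongue, z up. x = -100 to +20 mm: rounded belly, 28 mm high, 28 mm wide at the origin (30 near the butt), alike on all three; then it narrows to the flat-sided tongue, x = +37 to +100 mm. About 0.13 kg (0.09 to 0.18), balances within 15 mm of the origin
- handle_2: another hammer handle, alike in all but the thickness of its tongue: everything said of handle_1 holds
- handle_3: another hammer handle, alike in all but the thickness of its tongue: everything said of handle_1 holds
- handle_1_tongue (a point): middle of the underside of the tongue of handle_1, the end that goes into the hammer's eye: 72.5 mm from the origin along x, 2 mm above the underside. The tongue is 24 mm high and 28 mm (too thick), 22 mm (right) or 16 mm (too thin) across; there is one handle of each sort; find out by gauging
- handle_2_tongue (a point): middle of the underside of the tongue of handle_2, the end that goes into the hammer's eye: 72.5 mm from the origin along x, 2 mm above the underside. The tongue is 24 mm high and 28 mm (too thick), 22 mm (right) or 16 mm (too thin) across; there is one handle of each sort; find out by gauging
- handle_3_tongue (a point): middle of the underside of the tongue of handle_3, the end that goes into the hammer's eye: 72.5 mm from the origin along x, 2 mm above the underside. The tongue is 24 mm high and 28 mm (too thick), 22 mm (right) or 16 mm (too thin) across; there is one handle of each sort; find out by gauging
- gauge: go/no-go gap gauge bolted to the bench, open at the top, 92 mm high: dark grey U frame 84 mm wide (y), 24 mm thick (x), on a foot 70 x 90 x 14 mm. Origin: centre of the foot's underside; x along the slot (the handle lies along x, either way round, only its tongue between the jaws), y across the gap, z up. Floor of the gap at z = 36 mm, where a too thin tongue comes to rest
- gauge_go (a point): middle of the gap at the top edge of the upper, green-marked steel go jaws, z = 92 mm in the gauge's frame. Go gap 25 mm wide, jaws z = 72 to 92 mm, lead-in edges rounded 4 mm. A too thick tongue, lowered level, stops here with its underside at about z = 91 mm
- gauge_nogo (a point): middle of the gap at the top edge of the lower, red-marked steel no-go jaws, z = 60 mm in the gauge's frame. No-go gap 19 mm wide, jaws z = 42 to 60 mm, edges rounded 4 mm. A right tongue stops here with its underside at about z = 59 mm; a too thin one goes on down
- tray_green: shallow green painted tray, fixed to the bench, 250 x 105 x 16 mm outside, walls 5 mm and floor 5 mm thick, for right handles, which pass go and stop at no-go. Origin: centre of its underside; x along its length. The three trays can stand in any order
- tray_yellow: shallow yellow painted tray, fixed to the bench, 250 x 105 x 16 mm outside, walls 5 mm and floor 5 mm thick, for handles that are too thick and go back to be shaved. Origin: centre of its underside; x along its length. The three trays can stand in any order
- tray_red: shallow red painted tray, fixed to the bench, 250 x 105 x 16 mm outside, walls 5 mm and floor 5 mm thick, for handles that are too thin and are scrapped. Origin: centre of its underside; x along its length. The three trays can stand in any order
- mat: thin blue bench mat, fixed, 250 x 320 x 3 mm, on which the handles lie. Origin: centre of its underside
- hammer: finished lump hammer with a wooden handle, 250 mm long, head 100 mm across, 40 mm high, lying on the bench beyond the trays; leave it where it is. Origin: middle of the handle, underside; x towards the head
- rasp: rasp with a dark wooden handle, 235 mm long, 24 mm high, lying beyond the mat; leave it where it is. Origin: underside, near its middle; x towards the blade
- wax_tin: round tin of wax, copper with a brass lid, 73 mm across, 46 mm high, beyond the gauge; leave it where it is. Origin: centre of its underside
There are look-alikes about, which are no part of the job. Leave any pink look-alike of the handle_3 alone.

How it is judged (in metres and radians):
On the way, in this order (a step that is already met when the one before it is completed fails the run):
1. one handle's tongue is tried between the gauge's jaws, as deep as it will go: within 18 mm of the jaws' middle, level (0.15 rad), touching at its stop (5 mm), the thin one 10 mm below the no-go top (((x of handle_1_tongue in the frame of gauge between -0.018 and 0.018 m and y of handle_1_tongue in the frame of gauge between -0.007 and 0.007 m and z of handle_1_tongue in the frame of gauge between 0.085 and 0.097 m and angle between handle_1's own z axis and vertical below 0.15 rad and angle between the x axis of handle_1 and the x axis of gauge, either way round below 0.2 rad and contact force between handle_1 and gauge above 0.3 N) or (x of handle_2_tongue in the frame of gauge between -0.018 and 0.018 m and y of handle_2_tongue in the frame of gauge between -0.007 and 0.007 m and z of handle_2_tongue in the frame of gauge between 0.0535 and 0.0645 m and angle between handle_2's own z axis and vertical below 0.15 rad and angle between the x axis of handle_2 and the x axis of gauge, either way round below 0.2 rad and contact force between handle_2 and gauge above 0.3 N) or (x of handle_3_tongue in the frame of gauge between -0.018 and 0.018 m and y of handle_3_tongue in the frame of gauge between -0.007 and 0.007 m and z of handle_3_tongue in the frame of gauge between 0.03 and 0.05 m and angle between handle_3's own z axis and vertical below 0.15 rad and angle between the x axis of handle_3 and the x axis of gauge, either way round below 0.2 rad))), for 0.1 s.
2. that handle lies in the tray that its trial calls for, let go (((horizontal distance between handle_1 and tray_yellow below 0.045 m and height (world z) of handle_1 below 0.04 m and angle between handle_1's own x axis and vertical between 1.49 and 1.65 rad and angle between the x axis of handle_1 and the x axis of tray_yellow, either way round below 0.3 rad and linear speed of handle_1 below 0.03 m/s and contact force between handle_1 and the fingers below 0.1 N) or (horizontal distance between handle_2 and tray_green below 0.045 m and height (world z) of handle_2 below 0.04 m and angle between handle_2's own x axis and vertical between 1.49 and 1.65 rad and angle between the x axis of handle_2 and the x axis of tray_green, either way round below 0.3 rad and linear speed of handle_2 below 0.03 m/s and contact force between handle_2 and the fingers below 0.1 N) or (horizontal distance between handle_3 and tray_red below 0.045 m and height (world z) of handle_3 below 0.04 m and angle between handle_3's own x axis and vertical between 1.49 and 1.65 rad and angle between the x axis of handle_3 and the x axis of tray_red, either way round below 0.3 rad and linear speed of handle_3 below 0.03 m/s and contact force between handle_3 and the fingers below 0.1 N))), for 0.2 s.
3. a second handle is tried in the gauge while the first lies in its tray ((((horizontal distance between handle_1 and tray_yellow below 0.045 m and height (world z) of handle_1 below 0.04 m) and (x of handle_2_tongue in the frame of gauge between -0.018 and 0.018 m and y of handle_2_tongue in the frame of gauge between -0.007 and 0.007 m and z of handle_2_tongue in the frame of gauge between 0.0535 and 0.0645 m and angle between handle_2's own z axis and vertical below 0.15 rad and angle between the x axis of handle_2 and the x axis of gauge, either way round below 0.2 rad and contact force between handle_2 and gauge above 0.3 N)) or ((horizontal distance between handle_1 and tray_yellow below 0.045 m and height (world z) of handle_1 below 0.04 m) and (x of handle_3_tongue in the frame of gauge between -0.018 and 0.018 m and y of handle_3_tongue in the frame of gauge between -0.007 and 0.007 m and z of handle_3_tongue in the frame of gauge between 0.03 and 0.05 m and angle between handle_3's own z axis and vertical below 0.15 rad and angle between the x axis of handle_3 and the x axis of gauge, either way round below 0.2 rad)) or ((horizontal distance between handle_2 and tray_green below 0.045 m and height (world z) of handle_2 below 0.04 m) and (x of handle_1_tongue in the frame of gauge between -0.018 and 0.018 m and y of handle_1_tongue in the frame of gauge between -0.007 and 0.007 m and z of handle_1_tongue in the frame of gauge between 0.085 and 0.097 m and angle between handle_1's own z axis and vertical below 0.15 rad and angle between the x axis of handle_1 and the x axis of gauge, either way round below 0.2 rad and contact force between handle_1 and gauge above 0.3 N)) or ((horizontal distance between handle_2 and tray_green below 0.045 m and height (world z) of handle_2 below 0.04 m) and (x of handle_3_tongue in the frame of gauge between -0.018 and 0.018 m and y of handle_3_tongue in the frame of gauge between -0.007 and 0.007 m and z of handle_3_tongue in the frame of gauge between 0.03 and 0.05 m and angle between handle_3's own z axis and vertical below 0.15 rad and angle between the x axis of handle_3 and the x axis of gauge, either way round below 0.2 rad)) or ((horizontal distance between handle_3 and tray_red below 0.045 m and height (world z) of handle_3 below 0.04 m) and (x of handle_1_tongue in the frame of gauge between -0.018 and 0.018 m and y of handle_1_tongue in the frame of gauge between -0.007 and 0.007 m and z of handle_1_tongue in the frame of gauge between 0.085 and 0.097 m and angle between handle_1's own z axis and vertical below 0.15 rad and angle between the x axis of handle_1 and the x axis of gauge, either way round below 0.2 rad and contact force between handle_1 and gauge above 0.3 N)) or ((horizontal distance between handle_3 and tray_red below 0.045 m and height (world z) of handle_3 below 0.04 m) and (x of handle_2_tongue in the frame of gauge between -0.018 and 0.018 m and y of handle_2_tongue in the frame of gauge between -0.007 and 0.007 m and z of handle_2_tongue in the frame of gauge between 0.0535 and 0.0645 m and angle between handle_2's own z axis and vertical below 0.15 rad and angle between the x axis of handle_2 and the x axis of gauge, either way round below 0.2 rad and contact force between handle_2 and gauge above 0.3 N)))), for 0.1 s.
4. two handles lie in their trays, let go ((((horizontal distance between handle_1 and tray_yellow below 0.045 m and height (world z) of handle_1 below 0.04 m and angle between handle_1's own x axis and vertical between 1.49 and 1.65 rad and angle between the x axis of handle_1 and the x axis of tray_yellow, either way round below 0.3 rad and linear speed of handle_1 below 0.03 m/s and contact force between handle_1 and the fingers below 0.1 N) and (horizontal distance between handle_2 and tray_green below 0.045 m and height (world z) of handle_2 below 0.04 m and angle between handle_2's own x axis and vertical between 1.49 and 1.65 rad and angle between the x axis of handle_2 and the x axis of tray_green, either way round below 0.3 rad and linear speed of handle_2 below 0.03 m/s and contact force between handle_2 and the fingers below 0.1 N)) or ((horizontal distance between handle_1 and tray_yellow below 0.045 m and height (world z) of handle_1 below 0.04 m and angle between handle_1's own x axis and vertical between 1.49 and 1.65 rad and angle between the x axis of handle_1 and the x axis of tray_yellow, either way round below 0.3 rad and linear speed of handle_1 below 0.03 m/s and contact force between handle_1 and the fingers below 0.1 N) and (horizontal distance between handle_3 and tray_red below 0.045 m and height (world z) of handle_3 below 0.04 m and angle between handle_3's own x axis and vertical between 1.49 and 1.65 rad and angle between the x axis of handle_3 and the x axis of tray_red, either way round below 0.3 rad and linear speed of handle_3 below 0.03 m/s and contact force between handle_3 and the fingers below 0.1 N)) or ((horizontal distance between handle_2 and tray_green below 0.045 m and height (world z) of handle_2 below 0.04 m and angle between handle_2's own x axis and vertical between 1.49 and 1.65 rad and angle between the x axis of handle_2 and the x axis of tray_green, either way round below 0.3 rad and linear speed of handle_2 below 0.03 m/s and contact force between handle_2 and the fingers below 0.1 N) and (horizontal distance between handle_3 and tray_red below 0.045 m and height (world z) of handle_3 below 0.04 m and angle between handle_3's own x axis and vertical between 1.49 and 1.65 rad and angle between the x axis of handle_3 and the x axis of tray_red, either way round below 0.3 rad and linear speed of handle_3 below 0.03 m/s and contact force between handle_3 and the fingers below 0.1 N)))), for 0.2 s.
5. the third handle is tried in the gauge while the other two lie in their trays ((((horizontal distance between handle_1 and tray_yellow below 0.045 m and height (world z) of handle_1 below 0.04 m) and (horizontal distance between handle_2 and tray_green below 0.045 m and height (world z) of handle_2 below 0.04 m) and (x of handle_3_tongue in the frame of gauge between -0.018 and 0.018 m and y of handle_3_tongue in the frame of gauge between -0.007 and 0.007 m and z of handle_3_tongue in the frame of gauge between 0.03 and 0.05 m and angle between handle_3's own z axis and vertical below 0.15 rad and angle between the x axis of handle_3 and the x axis of gauge, either way round below 0.2 rad)) or ((horizontal distance between handle_1 and tray_yellow below 0.045 m and height (world z) of handle_1 below 0.04 m) and (horizontal distance between handle_3 and tray_red below 0.045 m and height (world z) of handle_3 below 0.04 m) and (x of handle_2_tongue in the frame of gauge between -0.018 and 0.018 m and y of handle_2_tongue in the frame of gauge between -0.007 and 0.007 m and z of handle_2_tongue in the frame of gauge between 0.0535 and 0.0645 m and angle between handle_2's own z axis and vertical below 0.15 rad and angle between the x axis of handle_2 and the x axis of gauge, either way round below 0.2 rad and contact force between handle_2 and gauge above 0.3 N)) or ((horizontal distance between handle_2 and tray_green below 0.045 m and height (world z) of handle_2 below 0.04 m) and (horizontal distance between handle_3 and tray_red below 0.045 m and height (world z) of handle_3 below 0.04 m) and (x of handle_1_tongue in the frame of gauge between -0.018 and 0.018 m and y of handle_1_tongue in the frame of gauge between -0.007 and 0.007 m and z of handle_1_tongue in the frame of gauge between 0.085 and 0.097 m and angle between handle_1's own z axis and vertical below 0.15 rad and angle between the x axis of handle_1 and the x axis of gauge, either way round below 0.2 rad and contact force between handle_1 and gauge above 0.3 N)))), for 0.1 s.
At the end, for the whole second after the job is handed in: Each handle lies let go, at rest and flat (0.08 rad) in its tray: 22 mm tongue green, 28 mm yellow, 16 mm red; along the tray within 0.3 rad, origin within 45 mm of the tray's middle (horizontal distance between handle_1 and tray_yellow below 0.045 m and height (world z) of each of handle_1, handle_2, handle_3 below 0.04 m and angle between handle_1's own x axis and vertical between 1.49 and 1.65 rad and angle between the x axis of handle_1 and the x axis of tray_yellow, either way round below 0.3 rad and linear speed of each of handle_1, handle_2, handle_3 below 0.03 m/s and contact force between each of handle_1, handle_2, handle_3 and the fingers below 0.1 N and horizontal distance between handle_2 and tray_green below 0.045 m and angle between handle_2's own x axis and vertical between 1.49 and 1.65 rad and angle between the x axis of handle_2 and the x axis of tray_green, either way round below 0.3 rad and horizontal distance between handle_3 and tray_red below 0.045 m and angle between handle_3's own x axis and vertical between 1.49 and 1.65 rad and angle between the x axis of handle_3 and the x axis of tray_red, either way round below 0.3 rad); the robot touches nothing.
It fails at once if the hammer is pushed more than 30 mm from its place (distance of hammer from where it was at the start of the episode above 0.03 m).
It fails at once if the rasp is pushed more than 30 mm from its place (distance of rasp from where it was at the start of the episode above 0.03 m).
It fails at once if the wax tin is pushed more than 30 mm from its place (distance of wax_tin from where it was at the start of the episode above 0.03 m).
It fails at once if a tongue is forced into the gauge with more than 30 N (contact force between any of handle_1, handle_2, handle_3 and gauge above 30 N).
It also fails if it takes over 72 s, if anything falls off the work surface, if the arm or the gripper's body presses on something with over 40 N, if the wrist force passes 120 N, or if a joint passes its speed limit or range.

### The arm

A 6-joint arm with a two-finger parallel gripper is mounted at the origin on the work surface. World frame = base frame: x ahead of the robot, y to its left, z up, the work surface at z = 0. Lengths are in mm, angles in rad, forces in N, time in s.
With the tool pointing down it reaches from about 300 to 950 mm from the base axis. Payload 3.1 kg.
Tool frame: the origin (TCP) lies on the centre line of the jaws, within the pads' length; the fingertips stand 17 mm ahead of it and the grasp point (between the pads) lies 2 mm behind it; x points along the fingers, y is the direction in which the jaws open and shut, and the axes are right-handed (so a half turn about x gives the same grasp; the last joint's range is limited). The gripper opens to 85 mm and grips with 20 to 120 N. Pads are 22 mm wide; open, the fingers measure 114 mm over their backs; the gripper's body (76 mm by 85 mm) begins 54 mm behind the grasp point. The pads swing forward as they close: fully open they stand 13 mm farther back than shut.
Start: joints at [1.086, 0.308, 1.634, -0, 1.2, -0.07], TCP at [251.905, 571.993, 248.272] pointing down, gripper open.
Joint ranges: [-3.06, 3.06], [-0.79, 1.96], [0.05, 2.63], [-1.19, 4.34], [0.05, 2.64], [-2.94, 2.94]. Speed limits (rad/s): [2.79, 2.79, 3.14, 3.14, 3.14, 3.14].

### API

Orientations are given as a 3x3 rotation matrix whose columns are the frame's x, y, z axes.
In Python, from rig import * gives the robot as it stands. The module is installed in compiled form; this text tells all that it offers. Calls block until the motion is done:
- move_to(position, orientation): joint-space move of the TCP to a pose.
- servo_line(position, max_speed=150, orientation=None, max_force=None): straight line of the TCP; orientation=None keeps the orientation; max_speed is the mean speed in mm/s. With max_force (N) it stops when the force on the tool has changed by that much, and returns True; else False.
- goto_joints(angles): joint-space move.
- grip(opening): finger opening in mm; the grip force is fixed at half the most; returns when the fingers have stopped.
- sleep(seconds).
- solve_ik(position, orientation): joint angles nearest the present ones, or None.
- camera(name): name is "side" or "top" or "wrist"; returns the picture (480x640x3 uint8, red, green, blue); there is no depth.
- camera_model(name): a dict with "camera_matrix" (3x3 intrinsics, pixels), "distortion" ([k1, k2, p1, p2, k3] as OpenCV has them; the pictures are not rectified), "cam_to_world" (4x4, takes a point from camera to world coordinates). Camera axes: x right, y down, z forward; pixel columns grow to the right and rows downward; lengths in mm; the calibration is good to about 2 mm. A picture is of the moment at which its call begins: read the wrist's pose just before it. camera_model takes no time and is no camera call; for the wrist camera it gives the pose at the moment of the call.
A pose or a line that the arm cannot do raises IKError and nothing moves.
- job_done(): hands the job in, once; it reports no verdict.
Trained networks look in the newest picture that a camera, given by its name, has taken for a name from the list of things; names that differ only in an ending like _2 or _b are one class to them, and where a whole thing is asked for, a point or a joint stands for the part that bears it (a point fixed in the world has none). Each returns a list of dicts, best first, with "p" (0 to 1); they miss things now and then, are a little off and sometimes report something else, mostly with a low value. They report only what shows in the picture. A call takes as long as a camera call. They do not tell look-alikes from the thing itself.
- outline_of(name, camera): "mask" (480x640 bool, what is visible of it) and "rect" ([centre column, centre row, width, height] in pixels, round what is visible of it).
Readings, each from a call of its own:
- read_clock(): time.
- read_joints(): joint angles.
- read_dq(): joint speeds.
- read_joint_efforts(): joint torques, N m.
- read_ee_pos(): TCP position.
- read_tool_rot(): TCP orientation.
- read_contact_force(): force on the tool from outside, world axes, zero at the start.
- read_ft_torque(): the same for the moment, N m.
- read_width(): finger opening in mm.
Only numpy, scipy, OpenCV 4.12 (cv2) and the standard library are available. Lean on these libraries where they do the work, as an engineer would, in place of code of your own. Each camera call takes 0.05 s, during which the arm holds its last target.

## Working session

There is one attempt and no reset: what is moved stays moved. The work goes in short steps, each a Python script; the robot and the scene stay as the last script left them, time stands still between calls to the robot, and variables do not carry over. Pictures are saved under pics/ and viewed, and the job is handed in when it is done.

```bash
mkdir -p pics
cat > h.py <<'E'
from rig import *
import numpy as np, cv2
def save(n,f):
    im=camera(n); cv2.imwrite('pics/'+f,im[:,:,::-1]); return im
def ray(m,uv):
    K=np.array(m["camera_matrix"],float);D=np.array(m["distortion"],float);T=np.array(m["cam_to_world"],float)
    p=cv2.undistortPoints(np.array(uv,float).reshape(-1,1,2),K,D).reshape(-1,2)
    d=np.c_[p,np.ones(len(p))]@T[:3,:3].T
    return T[:3,3],d
def onplane(m,uv,z):
    o,d=ray(m,uv); t=(z-o[2])/d[:,2]; return o+d*t[:,None]
def proj(m,P):
    K=np.array(m["camera_matrix"],float);D=np.array(m["distortion"],float);T=np.linalg.inv(np.array(m["cam_to_world"],float))
    r,_=cv2.Rodrigues(T[:3,:3]); return cv2.projectPoints(np.array(P,float).reshape(-1,1,3),r,T[:3,3],K,D)[0].reshape(-1,2)
E
python3 - <<'E'
from h import *
np.set_printoptions(precision=2,suppress=True)
for n in ["top","side","wrist"]:
    save(n,n+"0.png"); m=camera_model(n); print(n,m["cam_to_world"],m["camera_matrix"][0])
print(read_clock(),read_tool_rot(),read_width())
E
```

```text
top [[  -0.01   -0.99    0.13  324.39]
 [  -1.      0.01    0.01  -29.71]
 [  -0.01   -0.13   -0.99 1224.71]
 [   0.      0.      0.      1.  ]] [525.94   0.   324.08]
side [[   0.91   -0.28    0.31  134.24]
 [  -0.41   -0.59    0.69 -742.06]
 [  -0.01   -0.76   -0.65  767.9 ]
 [   0.      0.      0.      1.  ]] [470.83   0.   316.73]
wrist [[  0.4    0.86   0.3  174.4 ]
 [  0.92  -0.38  -0.13 605.42]
 [ -0.     0.33  -0.94 371.94]
 [  0.     0.     0.     1.  ]] [357.35   0.   322.39]
0.15 [[-0.    0.4   0.92]
 [-0.    0.92 -0.4 ]
 [-1.   -0.   -0.  ]] 85.36472841238927
```

View pics/top0.png

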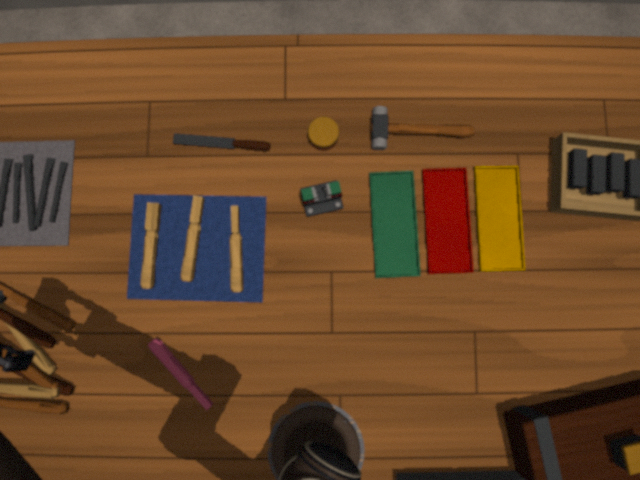

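View pics/side0.png

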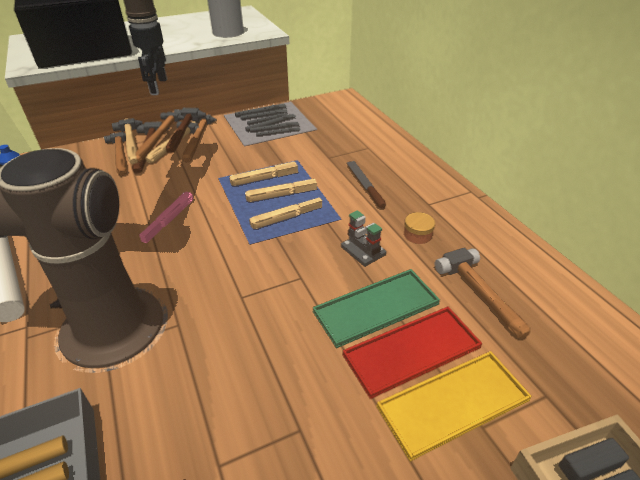

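View pics/wrist0.png

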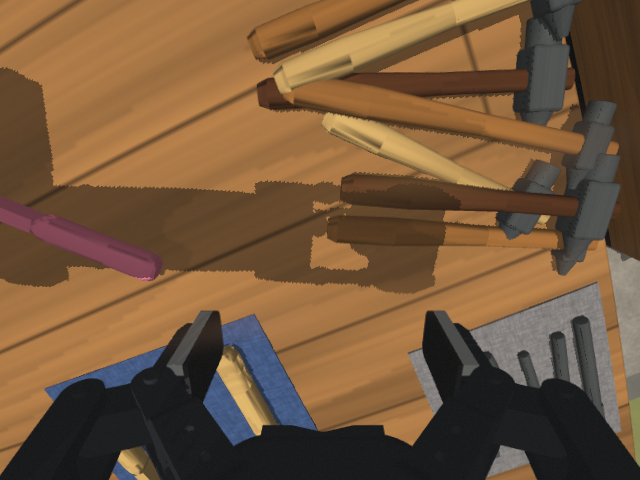

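The top view shows three handles on the mat at columns 150, 191 and 236 with tongues up (away from the robot). The gauge is at (321,198), and the green, red and yellow trays are at columns 395, 447 and 499. The pink look-alike is at (180,373), off the mat. I'll get the outlines next.

Run:
```python
from h import *
np.set_printoptions(precision=1,suppress=True)
m=camera_model("top")
im=cv2.imread('pics/top0.png')
def axis(mask,z):
    ys,xs=np.nonzero(mask); P=onplane(m,np.c_[xs,ys],z)[:,:2]
    c=P.mean(0); w,v=np.linalg.eigh(np.cov((P-c).T)); a=v[:,1]; a=a*np.sign(a[0]); t=(P-c)@a
    return c,a,t.min(),t.max(),np.sqrt(w),P
for n,z in [("handle_1",17),("gauge",92),("gauge",14),("tray_green",16),("tray_red",16),("tray_yellow",16),("mat",3)]:
    for r in outline_of(n,"top"):
        if r["p"]<0.15: continue
        c,a,lo,hi,w,P=axis(r["mask"],z)
        print(n,z,round(r["p"],2),np.array(r["rect"]),c,"ang",round(float(np.arctan2(a[1],a[0])),3),"mid",c+a*(lo+hi)/2,"len",round(hi-lo),w*3.46)
    
cv2.imwrite('pics/g0.png',cv2.resize(im[170:230,280:360],None,fx=9,fy=9,interpolation=cv2.INTER_CUBIC))
cv2.imwrite('pics/h0.png',cv2.resize(im[185:305,120:275],None,fx=5,fy=5,interpolation=cv2.INTER_CUBIC))
print(read_clock())
```

```text
handle_1 17 0.85 [192.5 239.   26.   81.8] [481.1 285.5] ang -0.13 mid [483.4 285.2] len 199 [ 29.6 195.5]
handle_1 17 0.79 [179.9 374.6  62.6  70.1] [180.7 311.5] ang 0.74 mid [175.5 306.7] len 202 [ 30.2 193.2]
handle_1 17 0.77 [151.8 247.6  22.3  84.5] [469.9 383.9] ang -0.048 mid [468.5 383.9] len 201 [ 34.1 201.4]
handle_1 17 0.65 [237.8 249.4  12.5  97.8] [451.4 181.6] ang 0.043 mid [462.1 182. ] len 204 [ 28.3 195.1]
gauge 92 0.86 [321.6 195.6  41.5  36.4] [561.7 -19. ] ang -1.248 mid [562.3 -21. ] len 92 [65.5 85.5]
gauge 14 0.86 [321.6 195.6  41.5  36.4] [578.  -18.3] ang -1.248 mid [578.7 -20.4] len 99 [70.  91.4]
tray_green 16 0.71 [396.4 224.5  53.6 111.7] [ 513.6 -186.2] ang 0.034 mid [ 515.8 -186.1] len 255 [103.7 250.7]
tray_red 16 0.93 [448.  220.2  50.7 107. ] [ 520.7 -310.1] ang 0.029 mid [ 522.5 -310.1] len 249 [107.1 247. ]
tray_yellow 16 0.97 [499.2 219.2  54.3 106. ] [ 525.5 -432.5] ang 0.019 mid [ 527.2 -432.5] len 254 [110.1 250.4]
mat 3 0.61 [199.9 250.  143.5 107.7] [460.8 270.8] ang -1.506 mid [460.5 275.7] len 342 [261.6 328.3]
mat 3 0.36 [151.5 246.6  22.6  82.5] [470.1 388.6] ang -0.052 mid [468.9 388.7] len 201 [ 31.5 201.6]
0.5
```

View pics/g0.png

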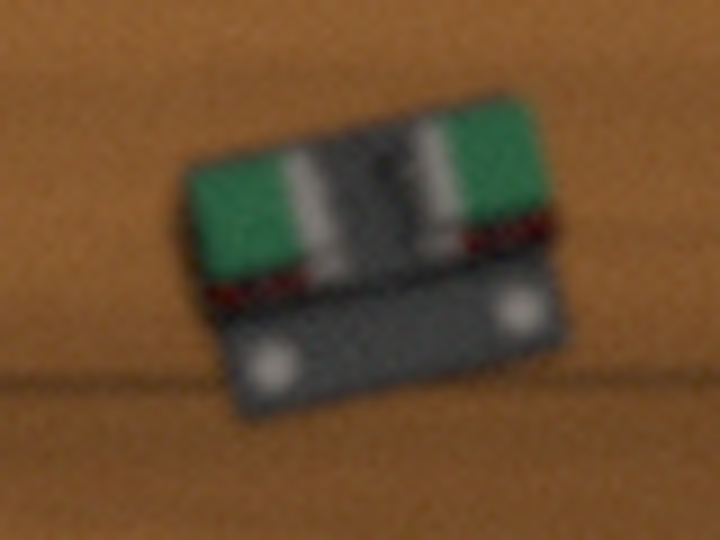

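View pics/h0.png

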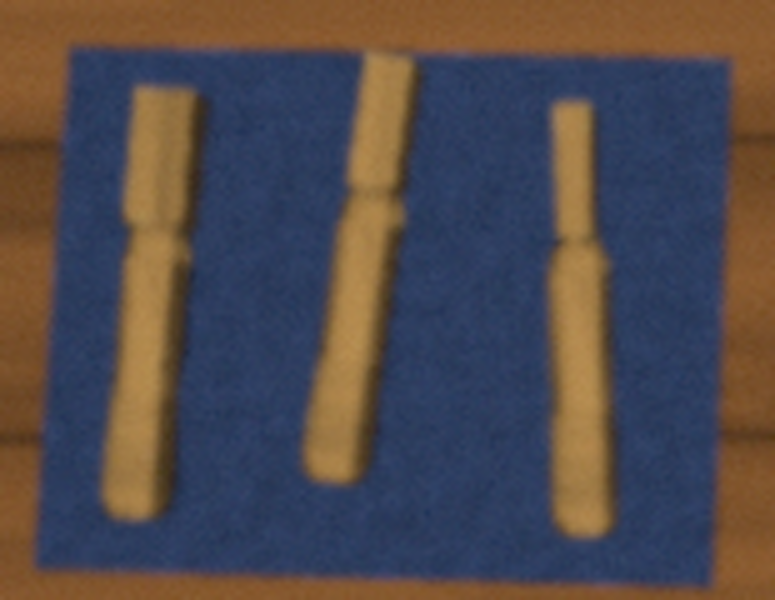

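The tongue widths in the picture suggest thick, right, thin from left to right; gauging will confirm. Gauge yaw is about +0.2 rad. Next I'll look at the gauge with the wrist camera.

```bash
cat >> h.py <<'E'
def R(th):
    s,c=np.sin(th),np.cos(th); return np.array([[0,-s,c],[0,c,s],[-1,0,0]])
E
python3 - <<'E'
from h import *
np.set_printoptions(precision=2,suppress=True)
move_to([530,-20,300],R(0.2)); sleep(0.1)
m=camera_model("wrist"); save("wrist","wg.png"); np.save("wg.npy",m,allow_pickle=True)
print(read_ee_pos(),read_clock(),read_joints(),read_contact_force())
move_to([430,283,330],R(0)); sleep(0.1)
m=camera_model("wrist"); save("wrist","wm.png"); np.save("wm.npy",m,allow_pickle=True)
print(read_clock(),read_contact_force())
E
```

```text
[530.05 -19.34 299.92] 2.9833 [-0.12  0.08  1.8   0.    1.26 -1.89] [ 0.86 -0.59  0.21]
4.35 [-0.48 -0.47 -0.37]
```

View pics/wg.png

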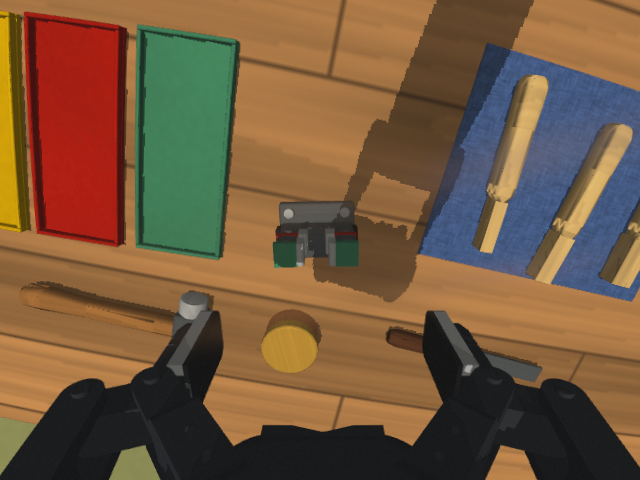

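View pics/wm.png

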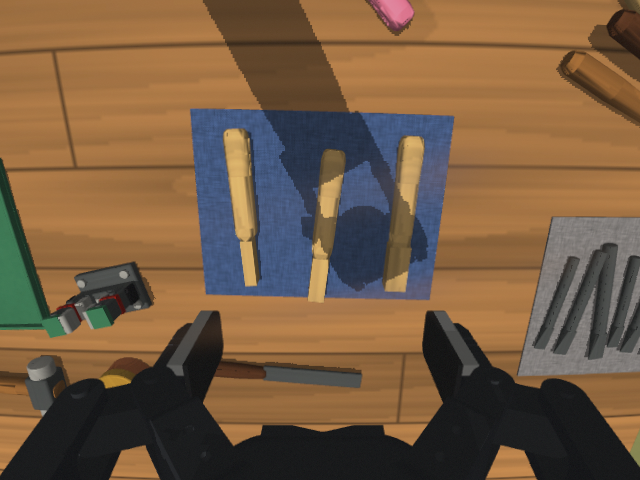

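Run:
```python
import cv2
im=cv2.imread('pics/wg.png')
cv2.imwrite('pics/wg2.png',cv2.resize(im[190:280,260:375],None,fx=6,fy=6,interpolation=cv2.INTER_CUBIC))
im=cv2.imread('pics/wm.png')
cv2.imwrite('pics/wm2.png',cv2.resize(im[120:310,210:440],None,fx=3,fy=3,interpolation=cv2.INTER_CUBIC))
```

```text
(no output)
```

View pics/wg2.png

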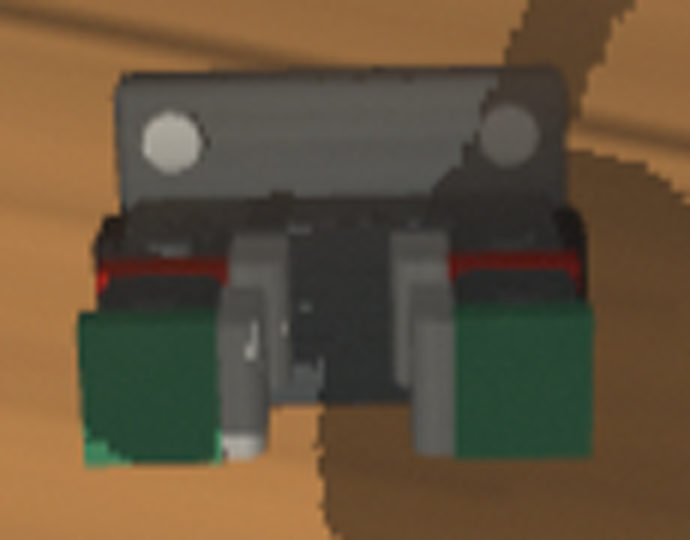

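View pics/wm2.png

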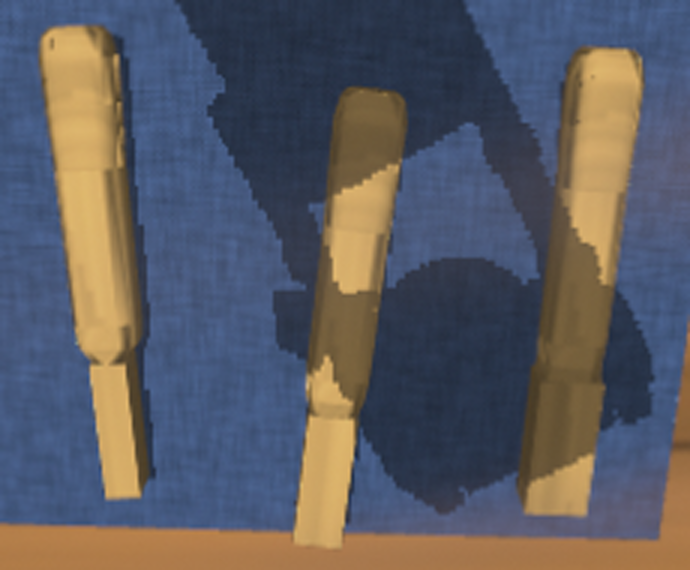

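Run:
```python
from h import *
np.set_printoptions(precision=1,suppress=True)
mg=np.load("wg.npy",allow_pickle=True).item(); mm=np.load("wm.npy",allow_pickle=True).item(); mt=camera_model("top")
g=np.array([(80,312),(88,463),(593,305),(593,458),(218,312),(222,463),(455,305),(455,456)])/6+[260,190]-[.42,.42]
P=onplane(mg,g,92); print(P[:,:2]); print("mid",P[:4].mean(0),P[4:].mean(0),"w",np.linalg.norm(P[0]-P[2]),np.linalg.norm(P[0]-P[1]),np.linalg.norm(P[4]-P[6]))
d=P[0]+P[1]-P[2]-P[3]; print("yaw from y",np.arctan2(-d[0],d[1]))
d=P[1]+P[3]-P[0]-P[2]; print(np.arctan2(d[1],d[0]))
f=onplane(mg,np.array([(118,75),(565,68)])/6+[260,190]-.42,14); print("foot",f,np.linalg.norm(f[0]-f[1]))
# top cam gauge
g=np.array([(190,165),(205,278),(525,95),(548,205)])/9+[280,170]-.44
P=onplane(mt,g,92); print("top",P[:,:2],P.mean(0))
for n,tip,butt,tw,bw in [("thick",(168,87),(135,520),(555,515),(607,48)),("mid",(392,55),(333,485),(318,545),(372,88)),("thin",(572,100),(583,537),(123,497),(78,27))]:
    o=np.array([120,185]);a=onplane(mt,np.array(tip)/5+o-.4,29)[0];b=onplane(mt,np.array(butt)/5+o-.4,12)[0]
    o=np.array([210,120]);a2=onplane(mm,np.array(tw)/3+o-.3,29)[0];b2=onplane(mm,np.array(bw)/3+o-.3,25)[0]
    for a,b in [(a,b),(a2,b2)]: 
        d=(a-b)[:2];print(n,"mid",(a+b)[:2]/2,"ang %.3f len %.0f"%(np.arctan2(d[1],d[0]),np.hypot(*d)))
```

```text
[[571.6 -61. ]
 [598.  -55.5]
 [553.5  21.5]
 [580.1  27.8]
 [567.  -38.7]
 [593.5 -33.3]
 [558.1  -0.8]
 [584.4   4.9]]
mid [575.8 -16.8  92. ] [575.7 -17.   92. ] w 84.37454239205795 27.008648650242453 38.97613671091002
yaw from y -2.9279823414773194
0.21974061606365647
foot [[550.6 -67.1  14. ]
 [531.8  18.3  14. ]] 87.4413543611778
top [[583.6  27.6]
 [555.4  24. ]
 [600.4 -54.5]
 [572.9 -59.8]] [578.1 -15.7  92. ]
thick mid [467.7 383.2] ang -0.071 len 202
thick mid [466.4 381.8] ang -0.042 len 199
mid mid [482.7 284. ] ang -0.135 len 201
mid mid [481.4 283.7] ang -0.113 len 200
thin mid [459.3 183.2] ang 0.025 len 201
thin mid [457.7 184. ] ang 0.026 len 198
```

Wrist and top cameras agree to about 2 mm: gauge at (576,-16.6), yaw 0.216. I'll start with the narrowest-looking handle, at (458.5,183.5).

```bash
cat >> h.py <<'E'
G=np.array([576.0,-16.6]); GY=0.216
gx=np.array([np.cos(GY),np.sin(GY)]); gy=np.array([-gx[1],gx[0]])
def pick(x,y,th,z=21):
    move_to([x,y,90],R(th)); grip(52)
    servo_line([x,y,z],150); grip(8); print("w",read_width(),"t",read_clock())
    servo_line([x,y,190],300)
def togauge(dx=-72.5,dy=0,z=150):
    p=G+dx*gx+dy*gy; move_to([p[0],p[1],max(z,150)+20],R(GY)); servo_line([p[0],p[1],z],150)
    sleep(0.1); m=camera_model("wrist"); return m
E
python3 - <<'E'
from h import *
np.set_printoptions(precision=2,suppress=True)
pick(458.5,183.5,0.026)
m=togauge(); save("wrist","wt1.png"); save("side","st1.png"); np.save("wt1.npy",m,allow_pickle=True)
print(read_ee_pos(),read_clock(),read_width(),read_contact_force())
E
```

```text
w 27.308625692810626 t 6.75
[505.73 -31.64 150.75] 8.8417 26.848385659391507 [-0.14 -0.79 -1.4 ]
```

View pics/wt1.png

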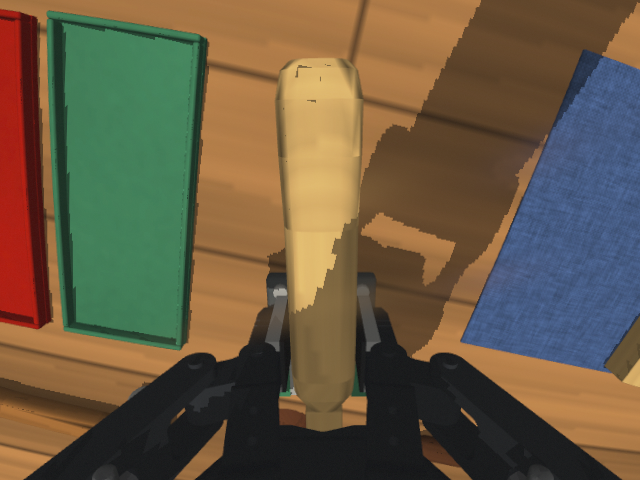

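View pics/st1.png

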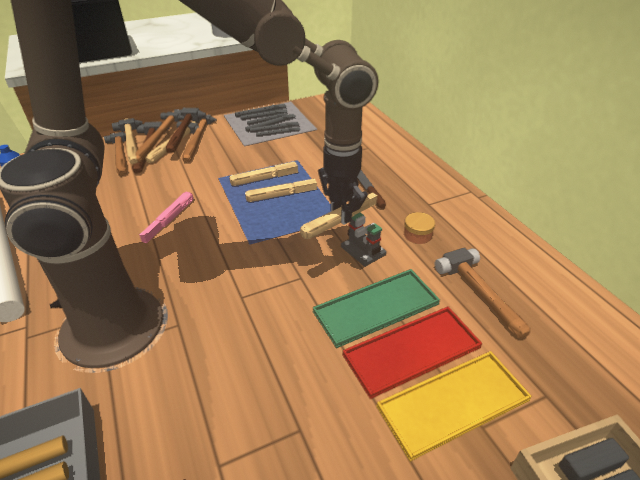

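The wrist view shows the handle straight between the pads (belly cols 285-360). In the side view the butt is near (303,230) and the tip near (377,200). I'll check level by projecting the expected shape.

Run:
```python
from h import *
np.set_printoptions(precision=1,suppress=True)
m=np.load("wt1.npy",allow_pickle=True).item(); ms=camera_model("side")
p=np.array([505.73,-31.64]); u0=150.75-18
def pt(x,y,z,pitch=0):
    xx=x*np.cos(pitch)-(z-18)*np.sin(pitch); zz=(z-18)*np.cos(pitch)+x*np.sin(pitch)+18
    return [*(p+xx*gx+y*gy),u0+zz]
for pit in (-.1,0,.1,.2):
    print(pit,"wrist butt edge",proj(m,[pt(-100,0,24,pit),pt(-85,15,18,pit),pt(-85,-15,18,pit)]).ravel())
    print("  side tip top corners, tip bottom, butt low",proj(ms,[pt(100,-8,26,pit),pt(100,8,26,pit),pt(100,-8,2,pit),pt(-100,0,6,pit),pt(-100,0,24,pit)]).ravel())
im=cv2.imread('pics/st1.png')
cv2.imwrite('pics/st1z.png',cv2.resize(im[170:270,290:400],None,fx=7,fy=6,interpolation=cv2.INTER_CUBIC))
```

```text
-0.1 wrist butt edge [321.7  64.1 370.4 118.2 273.1 118. ]
  side tip top corners, tip bottom, butt low [377.7 198.  372.8 194.7 376.1 207.  302.2 231.4 302.6 224.3]
0 wrist butt edge [321.8  64.8 367.2 116.7 276.4 116.6]
  side tip top corners, tip bottom, butt low [377.9 194.4 373.  191.1 377.1 203.1 302.6 235.  302.4 228.3]
0.1 wrist butt edge [321.8  68.7 364.3 118.  279.4 117.9]
  side tip top corners, tip bottom, butt low [377.8 190.9 372.9 187.6 377.8 199.3 303.4 238.3 302.5 232.1]
0.2 wrist butt edge [321.9  75.  361.7 121.4 282.  121.3]
  side tip top corners, tip bottom, butt low [377.4 187.6 372.4 184.3 378.2 195.6 304.6 241.3 303.  235.6]
```

View pics/st1z.png

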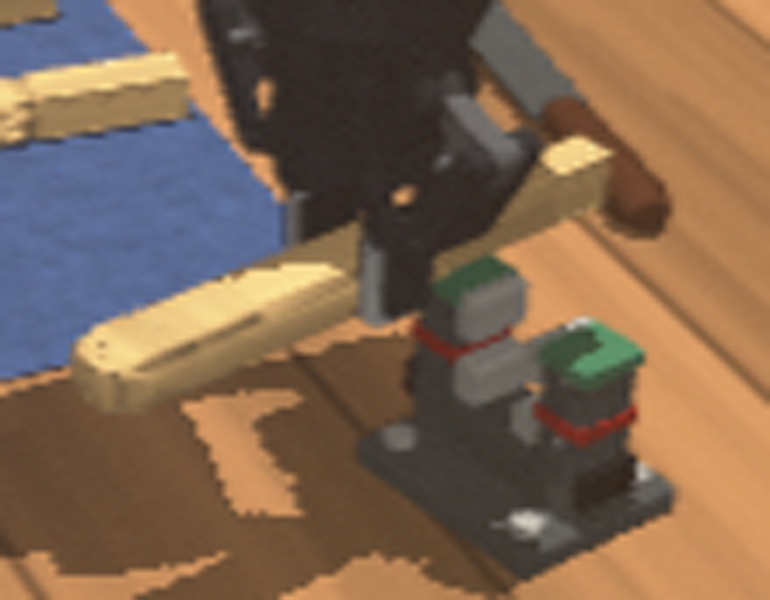

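The handle is level within about 0.05 rad and over the gap. Lowering now.

```bash
cat >> h.py <<'E'
def lower(zt,f=5,v=60):
    p=read_ee_pos(); r=servo_line([p[0],p[1],zt],v,max_force=f)
    sleep(0.15); print("hit",r,"pos",np.round(read_ee_pos(),2),"F",np.round(read_contact_force(),1),"M",np.round(read_ft_torque(),2),"w",round(read_width(),2),"t",read_clock())
    return r
E
python3 - <<'E'
from h import *
lower(48)
save("side","st2.png")
E
python3 -c "
import cv2
im=cv2.imread('pics/st2.png')
cv2.imwrite('pics/st2z.png',cv2.resize(im[180:280,290:400],None,fx=7,fy=6,interpolation=cv2.INTER_CUBIC))"
```

```text
hit True pos [505.47 -31.56  52.3 ] F [0.8 1.9 4.2] M [ 0.3  -0.41  0.1 ] w 26.93 t 10.4667
```

View pics/st2z.png

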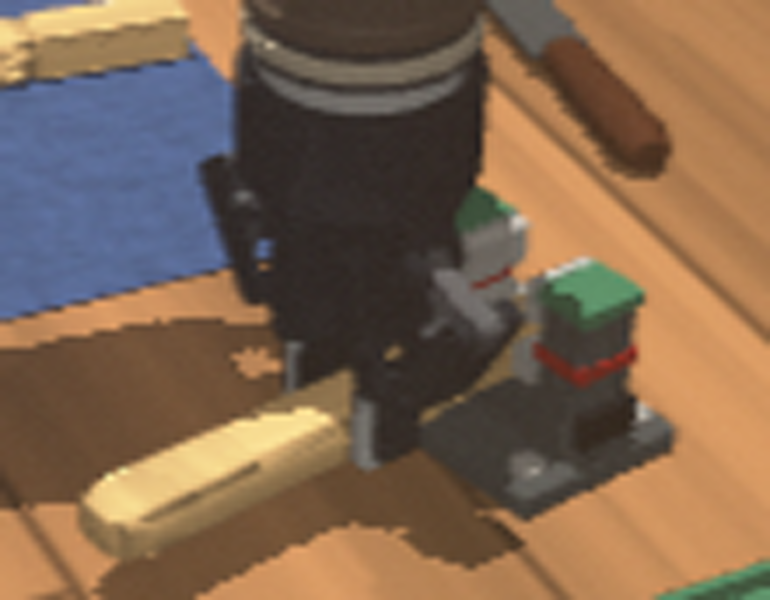

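The handle went through to the floor, stopping at z = 52.3 against a predicted 52, so it is too thin and goes in the red tray.

```bash
cat >> h.py <<'E'
def raise_(z=170):
    p=read_ee_pos(); servo_line([p[0],p[1],z],200)
def place(x,y,th=0.028,zt=22):
    move_to([x,y,110],R(th)); servo_line([x,y,35],150); lower(zt,5,50)
    grip(48); p=read_ee_pos(); servo_line([p[0],p[1],150],250)
E
python3 - <<'E'
from h import *
raise_(); place(521.5,-310)
sleep(.1); save("wrist","wp1.png"); save("side","sp1.png"); print(read_clock())
E
cd pics; python3 -c "
import cv2,numpy as np
a=cv2.imread('wp1.png');b=cv2.imread('sp1.png');cv2.imwrite('p1.png',cv2.resize(np.hstack([a,b]),(800,300),interpolation=cv2.INTER_AREA))"
```

```text
hit True pos [ 524.26 -311.11   24.33] F [ 0.2 -0.6  5.6] M [-0.07  0.15  0.01] w 26.96 t 13.4667
14.6583
```

View pics/p1.png

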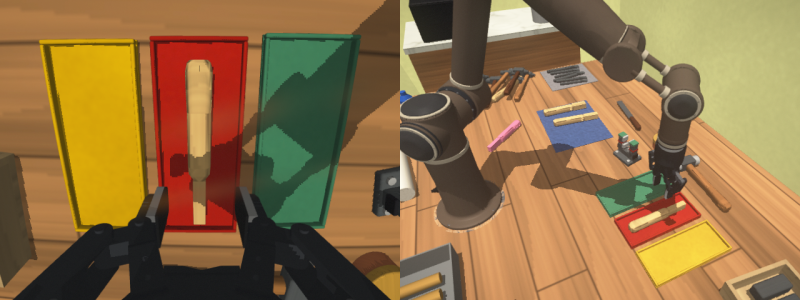

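The handle lies flat along the red tray. The middle handle is next.

```bash
python3 - <<'E'
from h import *
pick(482,284,-0.125)
togauge(); print(np.round(read_ee_pos(),2)); lower(48)
save("side","st3.png")
E
python3 -c "
import cv2
im=cv2.imread('pics/st3.png')
cv2.imwrite('pics/st3z.png',cv2.resize(im[180:280,290:400],None,fx=7,fy=6,interpolation=cv2.INTER_CUBIC))"
```

```text
w 26.93932349035314 t 17.9583
[505.42 -31.45 150.23]
hit True pos [504.66 -31.88  74.27] F [ 1.7 -2.  -0.7] M [-0.3  -0.27 -0.13] w 27.28 t 21.5833
```

View pics/st3z.png

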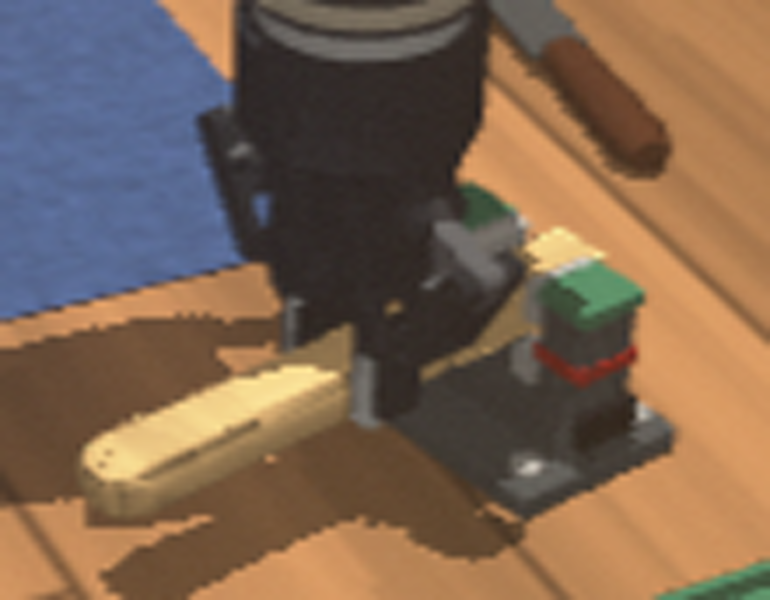

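It stopped at 74.3, against a predicted 75 for no-go. I'll press lightly once more to confirm the stop.

Run:
```python
from h import *
lower(68,5,20); sleep(.15); print(read_contact_force(),read_ee_pos())
```

```text
hit True pos [504.82 -32.17  73.3 ] F [-1.7  0.1  3.5] M [-0.01 -0.11 -0.02] w 27.17 t 21.9917
[-2.02871159 -0.80744006  3.53115448] [504.82834893 -32.17600559  73.25112752]
```

Firm stop on the no-go jaws, so this one is right and goes in the green tray. The tilt after pressing should be small.

```bash
python3 - <<'E'
from h import *
raise_(); place(515,-186.2,0.032)
sleep(.1); save("wrist","wp2.png"); save("side","sp2.png"); print(read_clock())
E
cd pics; python3 -c "
import cv2,numpy as np
a=cv2.imread('wp2.png');b=cv2.imread('sp2.png');cv2.imwrite('p2.png',cv2.resize(np.hstack([a,b]),(800,300),interpolation=cv2.INTER_AREA))"
```

```text
hit True pos [ 518.52 -186.62   24.29] F [0.  1.  5.9] M [ 0.03  0.14 -0.  ] w 27.05 t 24.5833
25.775
```

View pics/p2.png

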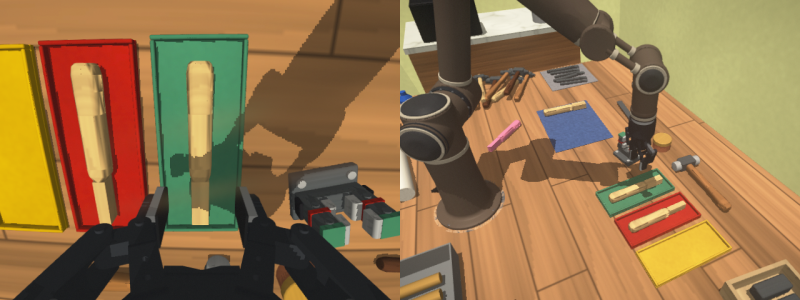

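Both handles lie flat in their trays. Third handle, travelling higher past the gauge.

```bash
python3 - <<'E'
from h import *
raise_(200); move_to([467,382.5,180],R(-0.05))
pick(467,382.5,-0.05)
togauge(); print(np.round(read_ee_pos(),2)); lower(100)
sleep(.1); print(read_contact_force()); save("side","st4.png")
E
python3 -c "
import cv2
im=cv2.imread('pics/st4.png')
cv2.imwrite('pics/st4z.png',cv2.resize(im[180:280,290:400],None,fx=7,fy=6,interpolation=cv2.INTER_CUBIC))"
```

```text
w 27.031318870436376 t 29.8333
[505.41 -31.6  150.24]
hit True pos [504.38 -31.91 107.21] F [ 1.5 -1.3 -0.7] M [-0.28 -0.25 -0.1 ] w 26.89 t 33.3
[ 1.72492702 -1.10905479  0.13453702]
```

View pics/st4z.png

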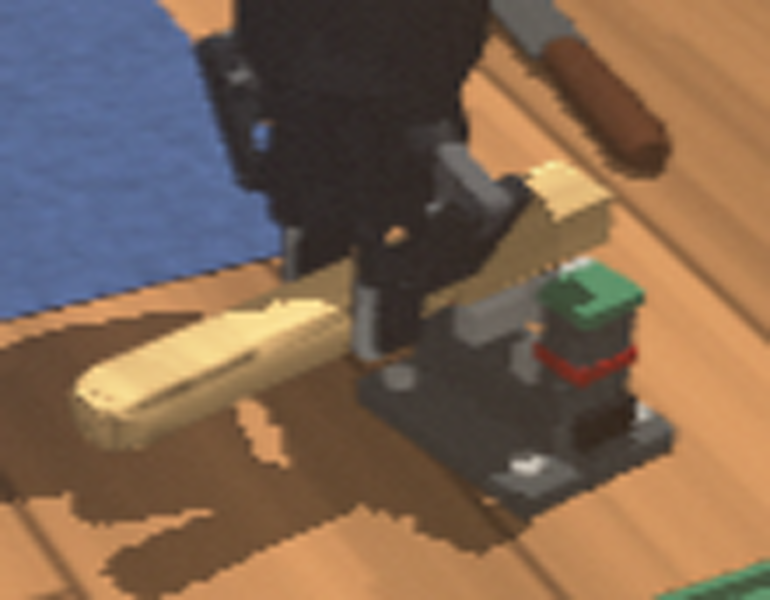

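```bash
python3 - <<'E'
from h import *
lower(101,5,20); sleep(.15); print(read_contact_force())
raise_(190); place(526.5,-432.3,0.025)
sleep(.1); save("wrist","wp3.png")
p=read_ee_pos(); servo_line([p[0],p[1],300],300); move_to([350,-50,400],R(0)); sleep(.1)
save("top","tp3.png"); save("side","sp3.png"); print(read_clock(),read_contact_force())
E
cd pics; python3 -c "
import cv2,numpy as np
a=cv2.imread('wp3.png');b=cv2.imread('sp3.png');cv2.imwrite('p3.png',cv2.resize(np.hstack([a,b]),(800,300),interpolation=cv2.INTER_AREA))"
```

```text
hit True pos [504.46 -32.19 106.5 ] F [-1.7 -0.2  3.1] M [-0.11 -0.16 -0.08] w 27.09 t 33.8083
[-1.23635338 -2.49041301  4.03989195]
hit True pos [ 529.06 -433.77   24.47] F [ 0.9 -0.7  5.2] M [ 0.05  0.13 -0.01] w 27.0 t 37.1417
40.7167 [ 0.14983141 -0.61735139  0.67471116]
```

View pics/p3.png

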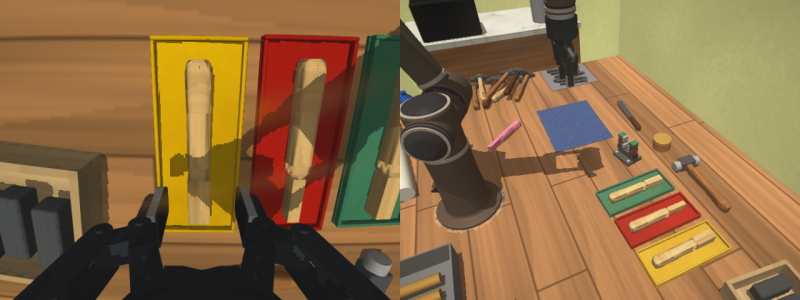

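View pics/tp3.png

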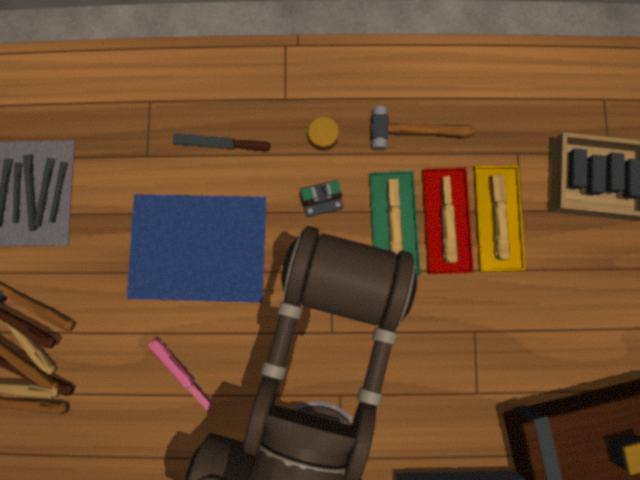

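The top view shows the handles centred along green (395,215), red (449,219) and yellow (500,216). Hammer, rasp and tin are unmoved, and the arm is clear.

```bash
python3 -c "
from rig import *
job_done(); print(read_clock())"
```

```text
the job is handed in; nothing more can be done
the job is handed in; nothing more can be done
```

I gauged all three handles one at a time, put each in the tray its trial called for, and handed the job in at about 41 s of the 72 s allowed. `job_done()` gives no verdict, so the result below rests on my own readings and pictures.

| Handle (place on mat) | Where it stopped (TCP height) | Expected for that stop | Tray |
|---|---|---|---|
| Right | 52.3 mm, gap floor | 52 mm | Red (too thin) |
| Middle | 74.3 mm, no-go jaws | 75 mm | Green (right) |
| Left | 107.2 mm, go jaws | 107 mm | Yellow (too thick) |

- **Contact force:** lowering stopped at a 5 N change in force. At the no-go and go stops the force reading fell back to about 1–2 N of net contact or less. I pressed lightly a second time on each to confirm, and then read about 5 N.
- **Final check:** the last pictures show each handle lying flat, centred along its tray and let go. The hammer, rasp, wax tin and pink look-alike are in the same places as in the first picture, and the arm is clear of everything.
- **Disagreements:** the top and wrist cameras put the gauge and handles up to 2.7 mm apart, and I used values between the two. The tool came down in the trays up to about 3.5 mm from where I sent it, well inside the 45 mm limit.

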